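# Stack the parts cases and lock the column

## Robot

A 6-joint arm with a two-finger parallel gripper is mounted at the origin on the work surface. World frame = base frame: x ahead of the robot, y to its left, z up, the work surface at z = 0. Lengths are in mm, angles in rad, forces in N, time in s.
With the tool pointing down it reaches from about 300 to 950 mm from the base axis. Payload 3.1 kg.
Tool frame: the origin (TCP) lies at the very end of the fingers, on their centre line; the grasp point (between the pads) lies 19 mm behind it; z points along the fingers, y is the line along which they close (so a half turn about z gives the same grasp; the last joint's range is limited). The gripper opens to 85 mm and grips with 20 to 120 N. Pads are 22 mm wide; open, the fingers measure 114 mm over their backs; the gripper's body (76 mm by 85 mm) begins 54 mm behind the grasp point. The pads swing forward as they close: fully open they stand 13 mm farther back than shut.
Start: joints at [1.256, 0.308, 1.634, -0, 1.2, -0.07], TCP at [151.502, 606.365, 231.272] pointing down, gripper open.
Joint ranges: [-3.06, 3.06], [-0.79, 1.96], [0.05, 2.63], [-1.19, 4.34], [0.05, 2.64], [-2.94, 2.94]. Speed limits (rad/s): [2.79, 2.79, 3.14, 3.14, 3.14, 3.14].

## Interface

Orientations are given as a unit quaternion [x, y, z, w].
In Python, from plant import manip gives the robot as it stands.
- The arm moves only by the tool jog_arm, never from a script. Its argument "deltas" is a list of rows, each a list of 3 entries, a list of its own where there are three numbers: the opening, from 0 (shut) to 1 (fully open), then the shift along the tool's x, y, z in cm, then the turn about the tool's z in rad. A call has 1 to 20 rows; each row is the pose to reach, as a shift and turn from the pose commanded when the call began, along the tool's axes at that moment; what a row does not reach only later rows make up. A row lasts 1/8 s, in which the tool goes at most 62.5 mm and 10.7 degrees, less where a joint would pass 70% of its speed; a pose out of reach is approached as far as the arm can. A call with a gripper value outside its range is refused whole. The fingers move at their own pace and stop on an object; "squeeze" is the grip in N (left out, the last holds). Time passes only in rows, so rows that repeat a pose let the fingers close. It gives the time, the measured TCP pose, the force, the opening and the grip force at its end, in the units of the state.
- manip.get_obs(): the state, without advancing time (a new reading comes with each control period).
- manip.read_camera(name): name is "scene" or "top"; returns a dict with "img" (400x640x3 uint8, red, green, blue), "mtx" (3x3 intrinsics, pixels), "rvec" (rotation vector, rad) and "tvec" (3), from world to camera coordinates, as OpenCV has them. Camera axes: x right, y down, z forward; pixel columns grow to the right and rows downward; lengths in mm; the calibration is good to about 2 mm. A picture is of the moment at which its call begins. There is no depth.
- manip.hand_in(): hands the job in; it is judged then, once.
The state is a dict: "t": time; "q": joint angles; "qd": joint speeds; "tau": joint torques, N m; "eef_pos": TCP position; "tool_rot": TCP orientation; "contact_force": force on the tool from outside, world axes, zero at the start; "wrist_torque": the same for the moment, N m; "finger_gap": opening from 0.0 (shut) to 1.0 (fully open); "grip_force": force on a finger pad.
Only numpy, scipy, OpenCV 4.12 (cv2) and the standard library are available. Lean on these libraries where they do the work, as an engineer would, in place of code of your own. Each camera call takes 0.05 s, during which the arm holds its last target. There are 200 camera calls.

## Task

Build up the column of parts cases in the stacking stand: slide the case from the low shelf across onto the case already in the stand, then the one from the high shelf on top of that, each square with its edges flush with the case below. Then turn the latch arm on the post until it lies straight across the top case to lock the column, and leave the other things on the bench where they are.

Things in the scene. Friction and masses are not known exactly. Their poses are not given: they have to be found in the camera images.
- stand: Fixed stacking stand: aluminium plate 136 x 116 mm, top 10 mm above the bench, with steel corner lips 6 mm high that hold the bottom case, and a steel post (diameter 16 mm) at x = +90 mm, y = 0 of its frame. Origin: centre of the plate's underside, on the bench. x points to the post, away from the robot; one shelf stands on its +y side, the other on -y (which is which varies).
- shelf_low: Fixed low shelf, aluminium top 170 mm (x) by 240 mm (y), no rims, 56.5 mm above the bench (1.5 mm above the bottom case's top). Origin: centre of its footprint on the bench, 180 mm from the stand's origin along the stand's +y or -y; same axes as the stand. A 10 mm gap separates its edge from the column.
- shelf_high: Fixed high transfer shelf, same footprint, on the other side of the stand, top face 101.5 mm above the bench (1.5 mm above the top of a column of two cases). Origin: centre of its footprint on the bench, same axes as the stand.
- case_bottom: Closed plastic parts case, black with a grey lid, 120 x 100 x 45 mm (x, y, z), flat lid, about 0.6 kg, loose, already seated between the lips of the stand, underside 10 mm above the bench. Origin: centre of its underside; x along the 120 mm side, y along the 100 mm side, z up.
- case_low: Identical closed case, too wide to be gripped, on the low shelf, a little skewed. Origin: centre of its underside; x along the 120 mm side, y along the 100 mm side, z up.
- case_high: Identical closed case, too wide to be gripped, on the high shelf, a little skewed. Origin: centre of its underside; x along the 120 mm side, y along the 100 mm side, z up.
- latch (a joint): Angle (rad) of the flat steel latch arm, which swings level about the post's top. 0: straight along the stand's -x, across the middle of the column; positive: swung away to the stand's +y side (1.57 = along +y). Travel -0.5 to 2.5; friction keeps it where it is left. Arm 18 mm wide, 8 mm thick, underside 150 mm above the bench (5 mm above three stacked cases).
- latch_knob (a point): Centre of the top of the black round knob that stands up on the latch arm, 82 mm from the pivot: diameter 14 mm, 28 mm tall above the arm (arm top 158 mm, knob top 186 mm above the bench). Push it sideways to turn the arm.
- latch_pivot (a point): The latch arm's pivot: on the post's axis, at the arm's underside, 150 mm above the bench.
- bobbin_a: Bystander, loose: wire bobbin, white flanges and copper winding, diameter 44 mm, 38 mm tall, upright on the bench behind the shelves. Origin: centre of its underside.
- bobbin_b: Bystander, loose: wire bobbin like the other, standing on the bench behind the post. Origin: centre of its underside.
- cup: Bystander, loose: small open white plastic cup, diameter 64 mm, 35 mm tall, on the bench behind the stand. Origin: centre of its underside.
- tape: Bystander, loose: yellow tape roll lying flat, outer diameter 68 mm, 18 mm tall, on the bench just in front of the stand, between the shelves. Origin: centre of its underside.
- screwdriver: Bystander, loose: screwdriver 150 mm long lying on the bench behind the shelves.
- flux: Bystander, loose: small amber glass jar, diameter 40 mm, 65 mm tall, on the bench behind the shelves. Origin: centre of its underside.

How it is judged (in metres and radians):
On the way, in this order (a step that is already met when the one before it is completed fails the run):
1. the case from the low shelf lies squarely on the bottom case (x of case_low in the frame of case_bottom between -0.008 and 0.008 m and y of case_low in the frame of case_bottom between -0.008 and 0.008 m and z of case_low in the frame of case_bottom between 0.042 and 0.048 m and angle between the x axis of case_low and the x axis of case_bottom, either way round below 0.09 rad and angle between case_low's own z axis and vertical below 0.03 rad and linear speed of case_low below 0.02 m/s), for 0.2 s.
2. the case from the high shelf lies squarely on the second case (all of step 1 and x of case_high in the frame of case_low between -0.008 and 0.008 m and y of case_high in the frame of case_low between -0.008 and 0.008 m and z of case_high in the frame of case_low between 0.042 and 0.048 m and angle between the x axis of case_high and the x axis of case_low, either way round below 0.09 rad and angle between case_high's own z axis and vertical below 0.03 rad and linear speed of case_high below 0.02 m/s), for 0.2 s.
3. the latch arm lies across the top case (value of joint latch between -0.2 and 0.2 rad and velocity of joint latch between -0.1 and 0.1 rad/s), for 0.2 s.
At the end, for the whole second after the job is handed in: Bottom case seated in the stand (within 6 mm); low-shelf case flat on it, high-shelf case flat on that, each within 8 mm of the case below along both sides and within 0.09 rad of parallel to it; latch arm at 0 within 0.2 rad; all at rest (all of step 2 and all of step 3 and x of case_bottom in the frame of stand between -0.006 and 0.006 m and y of case_bottom in the frame of stand between -0.006 and 0.006 m and height (world z) of case_bottom between 0.007 and 0.013 m); the robot touches nothing.
It fails at once if a case falls off or tips over (height (world z) of case_low below 0.045 m or height (world z) of case_high below 0.085 m or angle between any of case_low, case_high, case_bottom's own z axis and vertical above 0.35 rad).
It fails at once if a bystander on the bench is displaced by more than 30 mm (distance of any of bobbin_a, bobbin_b, cup, tape, screwdriver, flux from where it was at the start of the episode above 0.03 m).
It also fails if it takes over 72 s, if anything falls off the work surface, if the arm or the gripper's body presses on something with over 40 N, if the wrist force passes 120 N, or if a joint passes its speed limit or range.

## Working session

There is one attempt and no reset: what is moved stays moved. The work goes in short steps, Python scripts to look and compute and a tool call to move; the robot and the scene stay as the last step left them, time stands still between calls to the robot, and variables do not carry over. Pictures are saved under pics/ and viewed, at most 10 in all, crops included, and the job is handed in when it is done.

Besides the shell and the picture viewer there is one more tool, called after "Call:" as name(argument=value, ...), one argument or row to a line, values as JSON. jog_arm: Moves the arm, as the interface text tells. Its arguments: {"type":"object","properties":{"deltas":{"type":"array","items":{"type":"array"}},"squeeze":{"type":"number"}},"required":["deltas"]}

```bash
mkdir -p pics; ls
python3 - <<'E'
from plant import manip
import cv2,pickle
for n in("scene","top"):
    c=manip.read_camera(n); cv2.imwrite(f"pics/{n}0.png",c["img"][:,:,::-1]); pickle.dump(c,open(n+".pkl","wb"))
    print(n,c["mtx"].tolist(),c["rvec"],c["tvec"])
print(manip.get_obs())
E
```

```text
pics
scene [[448.2959360921009, 0.0, 317.4613857696914], [0.0, 448.2959360921009, 199.84406289315515], [0.0, 0.0, 1.0]] [ 1.60580603  1.97187493 -0.78658762] [ 101.33530756 -334.0377726  1601.62842479]
top [[362.4758854616313, 0.0, 320.9880703058913], [0.0, 362.4758854616313, 195.15212687582294], [0.0, 0.0, 1.0]] [ 2.17710564 -2.11823127  0.05804276] [ 32.1838229  621.23137825 804.69729769]
{'t': 0.1, 'q': array([ 1.25633080e+00,  3.08953897e-01,  1.63510471e+00,  1.31505846e-05,
        1.19971109e+00, -6.97140338e-02]), 'qd': array([ 1.93493420e-06, -1.84593167e-03, -3.19200628e-03,  1.20258492e-03,
        4.15541116e-04, -9.41753712e-04]), 'tau': array([ 1.75565128e-04, -4.16405797e+01, -2.77647042e+01, -1.90391711e-04,
        4.03965343e-03, -2.44977832e-05]), 'eef_pos': array([151.23777127, 605.62637962, 230.11788005]), 'tool_rot': array([ 1.22072830e-01,  9.92520549e-01, -1.06733307e-03, -2.13823156e-04]), 'contact_force': array([-0.19224322, -0.08748519,  0.24701213]), 'wrist_torque': array([ 0.03819114, -0.00229623, -0.03571177]), 'grip_force': 0.0, 'finger_gap': 0.9985853392723614}
```

View pics/scene0.png

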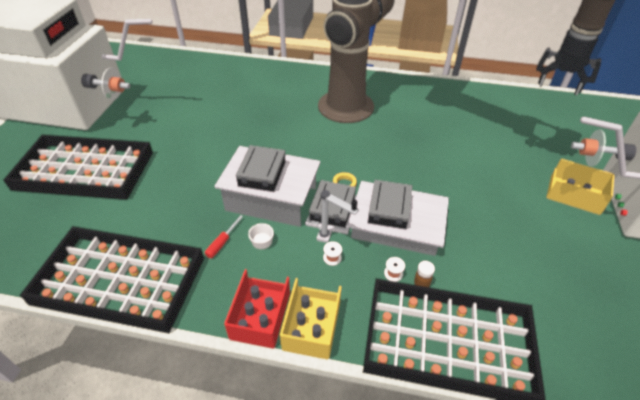

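View pics/top0.png

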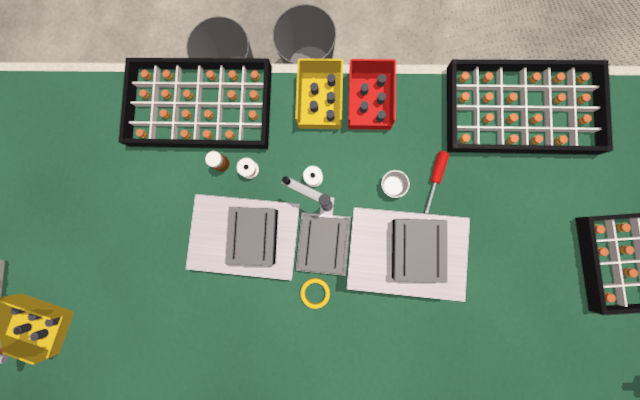

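The top view shows the low shelf on +y (left, about 188–298, 196–278), the stand at about (324, 243), the high shelf on -y (right, 348–468, 209–300) and the latch knob at about (286, 181). I'll enlarge crops to read the corners.

Run:
```python
import cv2
a=cv2.imread("pics/top0.png")
for n,(x0,y0) in {"cl":(180,170),"cr":(320,190)}.items():
    cv2.imwrite(f"pics/{n}.png",cv2.resize(a[y0:y0+115,x0:x0+155],None,fx=5,fy=5,interpolation=cv2.INTER_CUBIC))
```

```text
(no output)
```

View pics/cl.png

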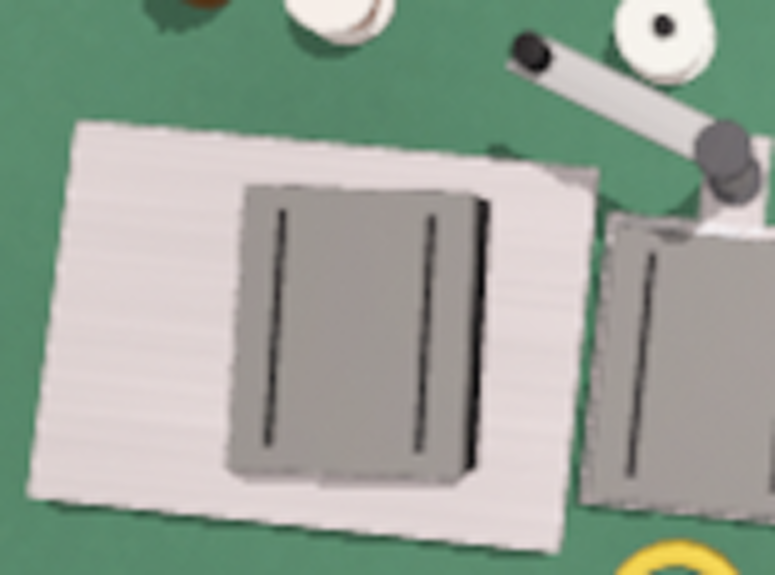

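View pics/cr.png

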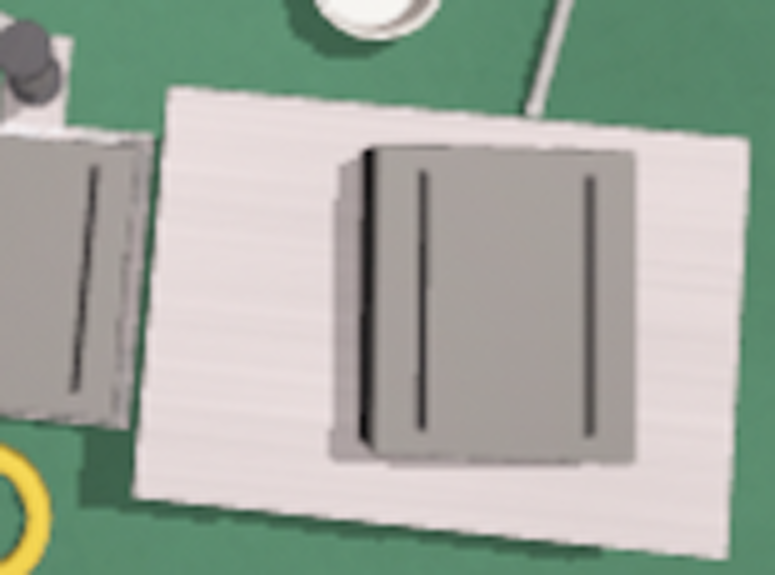

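```bash
cat > geo.py <<'E'
import numpy as np,cv2,pickle
from scipy.optimize import least_squares
def unproj(c,uv,z):
    R=cv2.Rodrigues(c["rvec"])[0]; C=-R.T@c["tvec"]
    d=R.T@np.linalg.inv(c["mtx"])@np.array([uv[0],uv[1],1.]); return (C+d*(z-C[2])/d[2])[:2]
def fit(P,M):  # rigid 2d fit of model M -> P
    f=lambda s:(M@np.array([[np.cos(s[2]),np.sin(s[2])],[-np.sin(s[2]),np.cos(s[2])]])+s[:2]-P).ravel()
    r=least_squares(f,[*P.mean(0),0]); return r.x,np.abs(r.fun).max()
def rect(a,b): # order: far-left, far-right, near-right, near-left (left=+y)
    return np.array([[a,b],[a,-b],[-a,-b],[-a,b]])/2
def w2s(s,p):
    c,n=np.cos(s[2]),np.sin(s[2]); d=np.asarray(p)-s[:2]; return np.array([c*d[0]+n*d[1],-n*d[0]+c*d[1]])
E
python3 - <<'E'
from geo import *
c=pickle.load(open("top.pkl","rb"))
L=lambda pts,z:np.array([unproj(c,(180+(u+.5)/5-.5,170+(v+.5)/5-.5),z) for u,v in pts])
Rr=lambda pts,z:np.array([unproj(c,(320+(u+.5)/5-.5,190+(v+.5)/5-.5),z) for u,v in pts])
sl=L([(77,122),(598,170),(558,552),(30,498)],56.5); sh=Rr([(168,87),(750,139),(727,558),(133,497)],101.5)
P=np.vstack([sl,sh]); M=np.vstack([rect(170,240)+[0,180],rect(170,240)-[0,180]])
s,e=fit(P,M); print("stand",s,e)
for n,p,o in(("low",sl,180),("high",sh,-180)): print(n,fit(p,rect(170,240)+[0,o]))
cb=np.vstack([L([(612,213)],55),Rr([(152,133),(128,428)],55),L([(582,502)],55)])
for n,p in(("bot",cb),("cl",L([(246,185),(474,193),(462,484),(232,472)],101.5)),("ch",Rr([(372,148),(636,152),(636,463),(372,460)],146.5))):
    f,e=fit(p,rect(120,100)); print(n,f,e,"in stand",w2s(s,f[:2]),f[2]-s[2])
k=L([(529,48)],186)[0]; d=w2s(s,k)-[90,0]; print("knob",k,"rel pivot",d,np.hypot(*d),"latch",np.arctan2(d[1],-d[0]))
E
```

```text
stand [ 5.09238828e+02  4.20679383e+01 -6.44685415e-02] 1.421167773339448
low (array([ 5.09164481e+02,  4.16215868e+01, -6.48321403e-02]), np.float64(0.9986105318855607))
high (array([ 5.09123111e+02,  4.25265283e+01, -6.37740395e-02]), np.float64(0.2757699182262172))
bot [ 5.11125026e+02  3.99577427e+01 -6.33518145e-02] 4.987872314260471 in stand [ 2.01822632 -1.98429565] 0.0011167269799987334
cl [ 5.22675421e+02  1.92703794e+02 -2.81299282e-03] 1.6756073809263228 in stand [  3.70413127 151.1885663 ] 0.0616555487049916
ch [ 5.05839407e+02 -1.51990180e+02  9.11226065e-03] 1.3823200978394539 in stand [   9.10962027 -193.87398988] 0.07358080216909656
knob [633.45009138 110.34487045] rel pivot [29.55456389 76.13726847] 81.67224679674693 latch 1.9410671271666253
```

```bash
cat >> geo.py <<'E'
S=np.array([509.24,42.07,-0.0645])
def now():
    from plant import manip
    from scipy.spatial.transform import Rotation as R
    o=manip.get_obs(); return o,R.from_quat(o["tool_rot"]).as_matrix()
def go(x,y,z,yaw=None):
    """delta (cm, rad) to stand-frame x,y, height z, tool-x direction yaw in stand frame"""
    o,R=now(); c,n=np.cos(S[2]),np.sin(S[2])
    w=np.array([S[0]+c*x-n*y,S[1]+n*x+c*y,z])
    d=R.T@(w-o["eef_pos"])/10; cur=np.arctan2(R[1,0],R[0,0])-S[2]
    t=0 if yaw is None else -((yaw-cur+np.pi)%(2*np.pi)-np.pi)
    print("cm",d.round(2),"turn",round(t,3))
def where():
    o,R=now(); print("stand xy",w2s(S,o["eef_pos"][:2]).round(1),"z",o["eef_pos"][2].round(1),"yaw",round(np.arctan2(R[1,0],R[0,0])-S[2],3),"F",o["contact_force"].round(1),"t",o["t"],o["finger_gap"])
E
python3 - <<'E'
from geo import *
where(); go(95,151,231,np.pi); go(95,151,62,np.pi)
E
```

```text
stand xy [-393.6  539.3] z 230.1 yaw 2.961 F [-0.2 -0.1  0.2] t 0.1 0.9985853392723614
cm [-5.503e+01 -2.944e+01 -3.000e-02] turn -0.18
cm [-55.03 -29.41  16.87] turn -0.18
```

Call:
jog_arm(
  deltas=[
    [0.8,[-5.5,-2.9,0],0],
    [0.8,[-11,-5.9,0],-0.1],
    [0.8,[-16.5,-8.8,0],-0.18],
    [0.8,[-22,-11.8,0],-0.18],
    [0.8,[-27.5,-14.7,0],-0.18],
    [0.8,[-33,-17.6,0],-0.18],
    [0.8,[-38.5,-20.6,0],-0.18],
    [0.8,[-44,-23.5,0],-0.18],
    [0.8,[-49.5,-26.5,0],-0.18],
    [0.8,[-55,-29.4,0],-0.18],
    [0.8,[-55,-29.4,0],-0.18],
    [0.8,[-55,-29.4,6],-0.18],
    [0.8,[-55,-29.4,12],-0.18],
    [0.8,[-55,-29.4,15],-0.18],
    [0.8,[-55,-29.4,16.6],-0.18],
    [0.8,[-55,-29.4,16.6],-0.18],
    [0.8,[-55,-29.4,16.6],-0.18],
  ],
)

```text
t: 2.22
eef_pos: [615.3, 188.5, 67.2]
tool_rot: [0.032, 0.999, 0.0, 0.002]
contact_force: [0.7, 0.3, 0.2]
finger_gap: 0.801
grip_force: 0.0
```

Run:
```python
from geo import *
where(); go(71,151,64,np.pi)
```

```text
stand xy [ 96.4 153. ] z 67.2 yaw 3.142 F [0.7 0.3 0.2] t 2.225 0.8012606256631669
cm [ 2.54 -0.2   0.31] turn 0.0
```

Call:
jog_arm(
  deltas=[
    [0.8,[0.6,-0.2,0.2],0],
    [0.8,[1.2,-0.2,0.2],0],
    [0.8,[1.4,-0.2,0.2],0],
    [0.8,[1.6,-0.2,0.2],0],
    [0.8,[1.8,-0.2,0.2],0],
    [0.8,[2.0,-0.2,0.2],0],
    [0.8,[2.2,-0.2,0.2],0],
    [0.8,[2.3,-0.2,0.2],0],
    [0.8,[2.4,-0.2,0.2],0],
    [0.8,[2.5,-0.2,0.2],0],
    [0.8,[2.5,-0.2,0.2],0],
    [0.8,[2.5,-0.2,0.2],0],
  ],
)

```text
t: 3.72
eef_pos: [589.0, 187.5, 63.5]
tool_rot: [0.032, 0.999, 0.0, 0.0]
contact_force: [2.9, -1.2, 1.8]
finger_gap: 0.799
grip_force: 1.5
```

Run:
```python
from geo import *
where()
from plant import manip
c=manip.read_camera("top"); cv2.imwrite("pics/t1.png",cv2.resize(c["img"][170:285,180:335,::-1],None,fx=5,fy=5,interpolation=cv2.INTER_CUBIC))
```

```text
stand xy [ 70.3 150.2] z 63.5 yaw 3.141 F [ 2.9 -1.2  1.8] t 3.725 0.7988430995748628
```

View pics/t1.png

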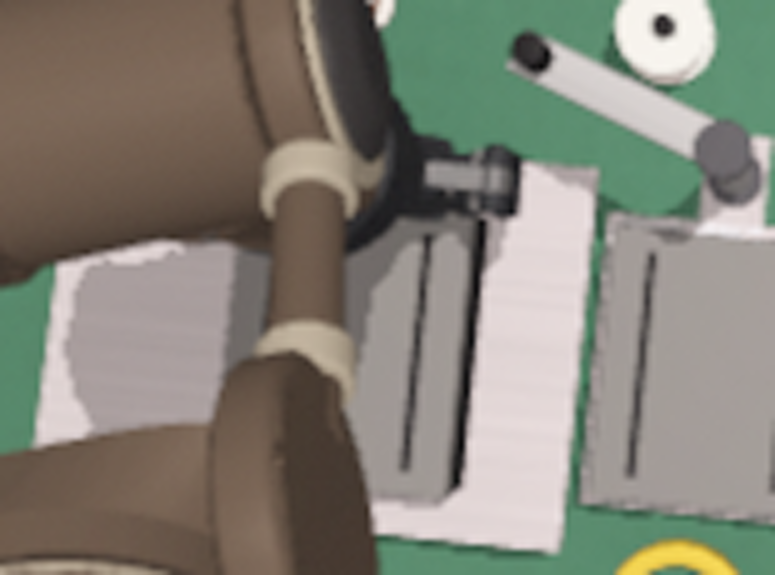

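Run:
```python
from geo import *
go(0,235,130,-np.pi/2); go(0,235,64,-np.pi/2); print(now()[0]["q"].round(2))
```

```text
cm [ 7.03  8.47 -6.65] turn -1.571
cm [ 7.03  8.47 -0.05] turn -1.571
[ 0.24  0.49  1.75 -0.    0.89 -1.27]
```

Call:
jog_arm(
  deltas=[
    [0.8,[-1.5,0,0],0],
    [0.8,[-1.5,0,-3],0],
    [0.8,[-1.5,2,-6.6],0.1],
    [0.8,[-1,6,-6.6],0.28],
    [0.8,[2,8.5,-6.6],0.46],
    [0.8,[5,8.5,-6.6],0.64],
    [0.8,[7,8.5,-6.6],0.82],
    [0.8,[7,8.5,-6.6],1.0],
    [0.8,[7,8.5,-6.6],1.18],
    [0.8,[7,8.5,-6.6],1.36],
    [0.8,[7,8.5,-6.6],1.54],
    [0.8,[7,8.5,-6.6],1.57],
    [0.8,[7,8.5,-4],1.57],
    [0.8,[7,8.5,-1],1.57],
    [0.8,[7,8.5,0],1.57],
    [0.8,[7,8.5,0],1.57],
    [0.8,[7,8.5,0],1.57],
  ],
)

```text
t: 5.9
eef_pos: [525.4, 277.3, 64.4]
tool_rot: [0.729, 0.684, 0.001, 0.0]
contact_force: [0.3, -0.1, 0.7]
finger_gap: 0.799
grip_force: 0.0
```

Run:
```python
from geo import *
where(); go(0,61,64,np.pi/2)
from plant import manip
c=manip.read_camera("top"); cv2.imwrite("pics/t2.png",cv2.resize(c["img"][170:285,180:335,::-1],None,fx=5,fy=5,interpolation=cv2.INTER_CUBIC))
```

```text
stand xy [  1.  235.8] z 64.4 yaw 1.572 F [ 0.3 -0.1  0.7] t 5.9 0.7986470430729132
cm [-17.48  -0.11   0.02] turn 0.001
```

View pics/t2.png

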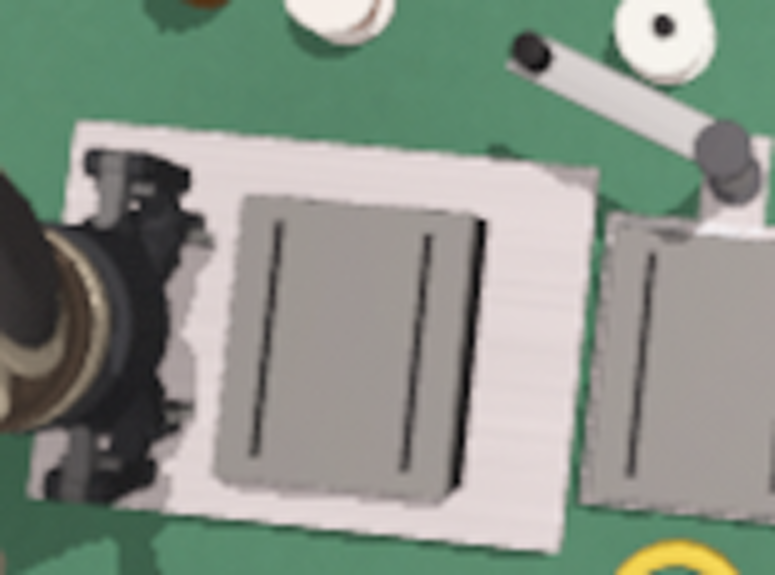

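Run:
```python
from geo import *
c=pickle.load(open("top.pkl","rb"))
L=lambda u,v,z,o=(180,170):w2s(S,unproj(c,(o[0]+(u+.5)/5-.5,o[1]+(v+.5)/5-.5),z))
lo=[L(280,222,101),L(430,235,101),L(405,470,101),L(254,456,101)]
o=(320,190)
bo=[L(653,255,54.5),L(95,167,54.5,o),L(76,390,54.5,o),L(630,472,54.5)]
hi=[L(423,172,146,o),L(590,176,146,o),L(590,436,146,o),L(421,430,146,o)]
for p in(lo,bo,hi):
    p=np.array(p); print(p.round(1).tolist(),p.mean(0),fit(p,rect(np.mean([p[0,0]-p[3,0],p[1,0]-p[2,0]]),np.mean([p[0,1]-p[1,1],p[3,1]-p[2,1]]))))
```

```text
[[47.1, 187.9], [47.5, 123.3], [-51.1, 123.0], [-51.6, 187.4]] [ -2.04141622 155.38368703] (array([-2.04141622e+00,  1.55383687e+02,  5.15681070e-03]), np.float64(0.12647095305544553))
[[49.0, 31.7], [49.6, -31.9], [-48.6, -32.3], [-47.1, 32.6]] [0.69898672 0.03025306] (array([ 0.69898672,  0.03025306, -0.00372865]), np.float64(0.6123915591171922))
[[57.3, -159.5], [61.7, -223.8], [-37.7, -230.0], [-41.8, -165.8]] [   9.88882157 -194.80299322] (array([ 9.88882157e+00, -1.94802993e+02,  6.40023207e-02]), np.float64(0.27226326116528554))
```

Call:
jog_arm(
  deltas=[
    [0.8,[-1,-0.1,0],0],
    [0.8,[-1.6,-0.1,0],0],
    [0.8,[-2.2,-0.1,0],0],
    [0.8,[-3,-0.08,0],0],
    [0.8,[-4,-0.06,0],0],
    [0.8,[-5,-0.04,0],0],
    [0.8,[-6,0,0],0],
    [0.8,[-7,0.03,0],0],
    [0.8,[-8,0.06,0],0],
    [0.8,[-9,0.09,0],0],
    [0.8,[-10,0.12,0],0],
    [0.8,[-11,0.15,0],0],
    [0.8,[-12,0.18,0],0],
    [0.8,[-13,0.2,0],0],
    [0.8,[-14,0.2,0],0],
    [0.8,[-15,0.2,0],0],
    [0.8,[-16,0.2,0],0],
    [0.8,[-16.5,0.2,0],0],
    [0.8,[-16.8,0.2,0],0],
    [0.8,[-16.8,0.2,0],0],
  ],
)

```text
t: 8.45
eef_pos: [515.2, 108.2, 63.0]
tool_rot: [0.729, 0.684, -0.001, 0.0]
contact_force: [-0.8, 0.8, 0.0]
finger_gap: 0.798
grip_force: 0.0
```

Run:
```python
from geo import *
where()
from plant import manip
c=manip.read_camera("top"); cv2.imwrite("pics/t3.png",cv2.resize(c["img"][185:300,220:375,::-1],None,fx=5,fy=5,interpolation=cv2.INTER_CUBIC))
```

```text
stand xy [ 1.7 66.4] z 63.0 yaw 1.572 F [-0.8  0.8  0. ] t 8.45 0.79789653072709
```

View pics/t3.png

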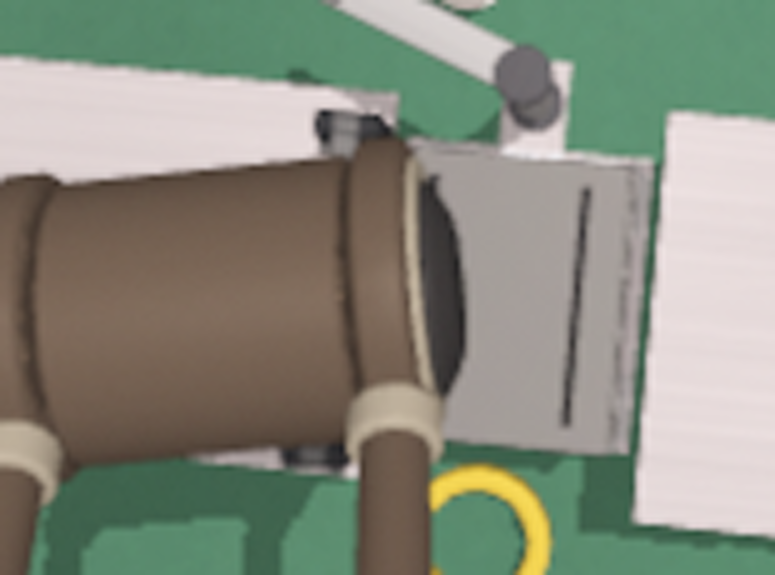

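The low case now overlaps the bottom case. Its right groove runs from about (587,190) to (566,425).

Run:
```python
from geo import *
c=pickle.load(open("top.pkl","rb"))
L=lambda u,v,z,o=(220,185):w2s(S,unproj(c,(o[0]+(u+.5)/5-.5,o[1]+(v+.5)/5-.5),z))
for p in((587,190),(566,425)):print(L(*p,99.5))
```

```text
[ 48.97654401 -28.37785179]
[-48.72408381 -28.42561984]
```

Call:
jog_arm(
  deltas=[
    [0.8,[-0.1,0,0],0],
    [0.8,[-0.2,0,0],0],
    [0.8,[-0.3,0,0],0],
    [0.8,[-0.38,0,0],0],
    [0.8,[-0.38,0,0],0],
    [0.8,[-0.38,0,0],0],
  ],
)

```text
t: 9.25
eef_pos: [515.4, 105.3, 63.3]
tool_rot: [0.729, 0.684, 0.0, -0.0]
contact_force: [-0.2, 2.6, -0.5]
finger_gap: 0.802
grip_force: 1.5
```

Run:
```python
from geo import *
where(); go(1.7,90,63);go(95,-195,240,np.pi);print(now()[0]["q"].round(2))
```

```text
stand xy [ 2.1 63.5] z 63.3 yaw 1.571 F [-0.2  2.6 -0.5] t 9.25 0.8024779067890274
cm [ 2.65 -0.04  0.03] turn 0
cm [-25.85   9.28 -17.68] turn -1.57
[0.12 0.35 1.97 0.   0.82 0.18]
```

Call:
jog_arm(
  deltas=[
    [0.8,[-0.08,0,0],0],
    [0.8,[-0.15,0,0],0],
    [0.8,[-0.15,0,0],0],
    [0.8,[1,0,0],0],
    [0.8,[3,0,0],0],
    [0.8,[3,0,-6],0],
    [0.8,[3,0,-12],0],
    [0.8,[3,0,-18],0],
    [0.8,[1,1,-18],-0.18],
    [0.8,[-4,2,-18],-0.36],
    [0.8,[-9,4,-18],-0.54],
    [0.8,[-14,6,-18],-0.72],
    [0.8,[-19,8,-18],-0.9],
    [0.8,[-24,9.6,-18],-1.08],
    [0.8,[-25.8,9.6,-18],-1.26],
    [0.8,[-25.8,9.6,-18],-1.44],
    [0.8,[-25.8,9.6,-18],-1.57],
    [0.8,[-25.8,9.6,-18],-1.57],
  ],
)

```text
t: 11.5
eef_pos: [595.1, -157.6, 243.2]
tool_rot: [0.033, 0.999, -0.0, -0.0]
contact_force: [0.1, 0.1, 0.5]
finger_gap: 0.801
grip_force: 0.0
```

Run:
```python
from geo import *
where(); go(98,-195,109,np.pi);go(74,-195,109,np.pi);print(now()[0]["q"].round(2))
from plant import manip
c=manip.read_camera("top"); cv2.imwrite("pics/t4.png",cv2.resize(c["img"][185:300,220:375,::-1],None,fx=5,fy=5,interpolation=cv2.INTER_CUBIC))
```

```text
stand xy [  98.6 -193.7] z 243.2 yaw 3.141 F [0.1 0.1 0.5] t 11.5 0.8005101547346112
cm [ 0.05 -0.13 13.42] turn -0.001
cm [ 2.45 -0.13 13.42] turn -0.001
[-0.33  0.28  1.65 -0.    1.22 -1.83]
```

View pics/t4.png

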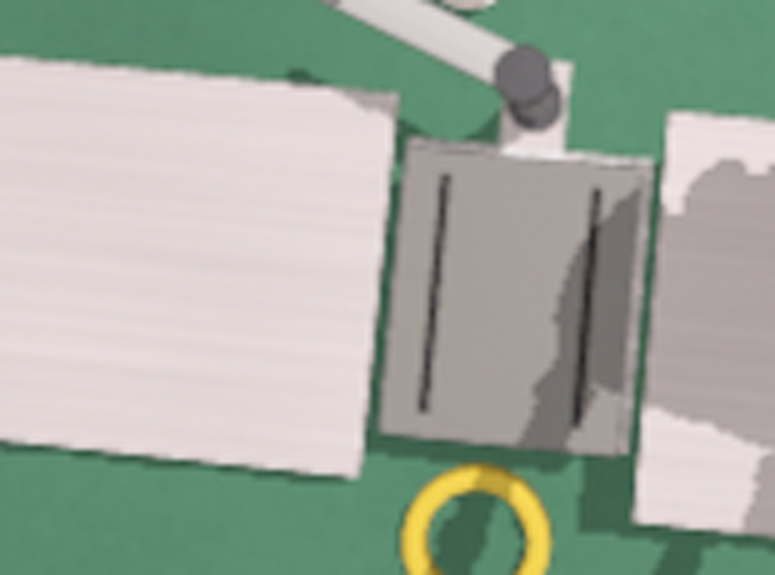

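The low case is squarely on the bottom case, with its grooves at (446,178)–(424,411) and (598,190)–(576,424). Next I'll lower beside the high case and push it along x.

Call:
jog_arm(
  deltas=[
    [0.8,[0,-0.1,5],0],
    [0.8,[0,-0.1,10],0],
    [0.8,[0,-0.1,12.5],0],
    [0.8,[0,-0.1,13.4],0],
    [0.8,[0,-0.1,13.4],0],
    [0.8,[0,-0.1,13.4],0],
    [0.8,[0.6,-0.1,13.4],0],
    [0.8,[1,-0.1,13.4],0],
    [0.8,[1.2,-0.1,13.4],0],
    [0.8,[1.4,-0.1,13.4],0],
    [0.8,[1.6,-0.1,13.4],0],
    [0.8,[1.8,-0.1,13.4],0],
    [0.8,[2.0,-0.1,13.4],0],
    [0.8,[2.2,-0.1,13.4],0],
    [0.8,[2.4,-0.1,13.4],0],
    [0.8,[2.5,-0.1,13.4],0],
    [0.8,[2.55,-0.1,13.4],0],
    [0.8,[2.55,-0.1,13.4],0],
    [0.8,[2.55,-0.1,13.4],0],
  ],
)

```text
t: 13.92
eef_pos: [569.6, -157.8, 109.6]
tool_rot: [0.032, 0.999, -0.0, 0.0]
contact_force: [2.8, -1.1, 1.6]
finger_gap: 0.804
grip_force: 1.8
```

Run:
```python
from geo import *
where(); go(0,-278,180,np.pi/2); go(0,-278,109,np.pi/2); print(now()[0]["q"].round(2))
```

```text
stand xy [  73.1 -195.6] z 109.6 yaw 3.141 F [ 2.8 -1.1  1.6] t 13.925 0.803605918320261
cm [ 7.3  -8.25 -7.05] turn 1.57
cm [ 7.3  -8.25  0.05] turn 1.57
[-0.34  0.38  1.8   0.    0.95 -1.85]
```

Call:
jog_arm(
  deltas=[
    [0.8,[-1.5,0,0],0],
    [0.8,[-1.5,0,-4],0],
    [0.8,[-1.5,-2,-7],0.1],
    [0.8,[-1,-6,-7],0.28],
    [0.8,[2,-8.2,-7],0.46],
    [0.8,[5,-8.2,-7],0.64],
    [0.8,[7.3,-8.2,-7],0.82],
    [0.8,[7.3,-8.2,-7],1.0],
    [0.8,[7.3,-8.2,-7],1.18],
    [0.8,[7.3,-8.2,-7],1.36],
    [0.8,[7.3,-8.2,-7],1.54],
    [0.8,[7.3,-8.2,-7],1.57],
    [0.8,[7.3,-8.2,-4],1.57],
    [0.8,[7.3,-8.2,-1],1.57],
    [0.8,[7.3,-8.2,0],1.57],
    [0.8,[7.3,-8.2,0],1.57],
    [0.8,[7.3,-8.2,0],1.57],
  ],
)

```text
t: 16.05
eef_pos: [492.0, -235.3, 110.4]
tool_rot: [0.729, 0.684, 0.0, 0.001]
contact_force: [0.0, -0.3, 0.5]
finger_gap: 0.797
grip_force: 0.0
```

Run:
```python
from geo import *
where(); go(0,-67,109,np.pi/2)
from plant import manip
c=manip.read_camera("top"); cv2.imwrite("pics/t5.png",cv2.resize(c["img"][190:305,320:475,::-1],None,fx=5,fy=5,interpolation=cv2.INTER_CUBIC))
```

```text
stand xy [   0.6 -277.9] z 110.4 yaw 1.572 F [ 0.  -0.3  0.5] t 16.05 0.797092974746237
cm [21.09 -0.04  0.12] turn 0.001
```

View pics/t5.png

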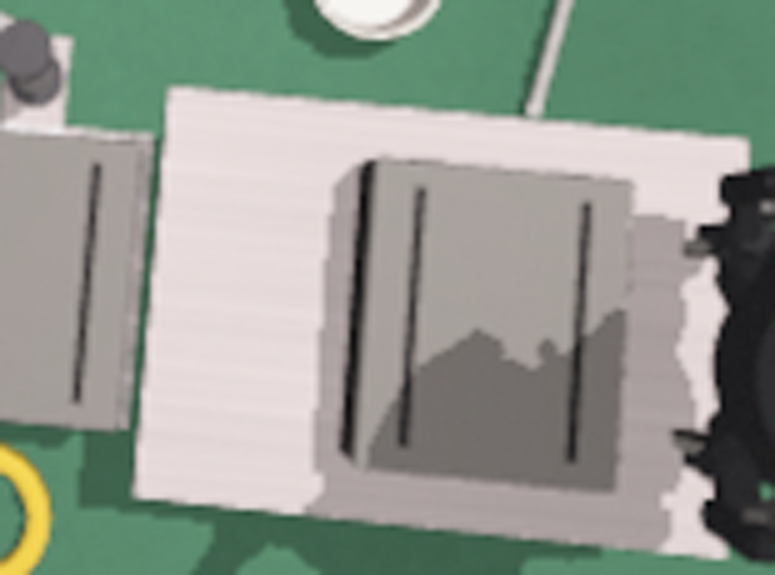

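The high case is now square, with grooves at (421,190)–(404,444) and (587,205)–(571,460).

Run:
```python
from geo import *
c=pickle.load(open("top.pkl","rb"))
L=lambda u,v,z,o:w2s(S,unproj(c,(o[0]+(u+.5)/5-.5,o[1]+(v+.5)/5-.5),z))
for o,z,p in(((220,185),99.5,[(446,178),(598,190),(576,424),(424,411)]),((320,190),146,[(421,190),(587,205),(571,460),(404,444)])):
    q=np.array([L(*a,z,o) for a in p]); print(q.round(1).tolist(),q.mean(0))
```

```text
[[48.5, 31.3], [49.4, -33.0], [-47.9, -32.5], [-48.8, 31.0]] [ 0.28704235 -0.81781999]
[[50.2, -159.3], [50.4, -223.4], [-47.4, -223.4], [-47.7, -159.8]] [   1.36248295 -191.45179956]
```

Call:
jog_arm(
  deltas=[
    [0.8,[1.2,0,0.05],0],
    [0.8,[2.0,0,0.05],0],
    [0.8,[2.6,0,0.05],0],
    [0.8,[3.4,-0.02,0.05],0],
    [0.8,[4.4,-0.04,0.05],0],
    [0.8,[5.4,-0.06,0.05],0],
    [0.8,[6.4,-0.08,0.05],0],
    [0.8,[7.4,-0.1,0.05],0],
    [0.8,[8.4,-0.1,0.05],0],
    [0.8,[9.4,-0.1,0.05],0],
    [0.8,[10.4,-0.1,0.05],0],
    [0.8,[11.4,-0.1,0.05],0],
    [0.8,[12.4,-0.1,0.05],0],
    [0.8,[13.4,-0.1,0.05],0],
    [0.8,[14.4,-0.1,0.05],0],
    [0.8,[15.4,-0.1,0.05],0],
    [0.8,[16.4,-0.1,0.05],0],
    [0.8,[17.4,-0.1,0.05],0],
    [0.8,[18.0,-0.1,0.05],0],
  ],
)

```text
t: 18.48
eef_pos: [501.5, -54.5, 108.9]
tool_rot: [0.729, 0.684, -0.0, -0.0]
contact_force: [-0.4, -5.1, 1.7]
finger_gap: 0.801
grip_force: 2.5
```

Call:
jog_arm(
  deltas=[
    [0.8,[0.6,0,0],0],
    [0.8,[1.2,0,0],0],
    [0.8,[1.7,0,0],0],
    [0.8,[2.2,0,0],0],
    [0.8,[2.6,0,0],0],
    [0.8,[2.9,0,0],0],
    [0.8,[3.1,0,0],0],
    [0.8,[3.1,0,0],0],
    [0.8,[3.1,0,0],0],
  ],
)

```text
t: 19.6
eef_pos: [503.4, -23.6, 108.7]
tool_rot: [0.729, 0.684, 0.0, -0.001]
contact_force: [-1.5, -1.3, -0.3]
finger_gap: 0.8
grip_force: 0.2
```

Run:
```python
from geo import *
where(); go(0,-64.5,109)
```

```text
stand xy [ -1.6 -66. ] z 108.7 yaw 1.571 F [-1.5 -1.3 -0.3] t 19.6 0.8003298567106397
cm [ 0.15  0.16 -0.03] turn 0
```

Call:
jog_arm(
  deltas=[
    [0.8,[0.1,0,0],0],
    [0.8,[0.2,0,0],0],
    [0.8,[0.25,0,0],0],
    [0.8,[0.25,0,0],0],
    [0.8,[0.25,0,0],0],
    [0.8,[-1,0,0],0],
    [0.8,[-3,0,0],0],
    [0.8,[-3,0,-5],0],
    [0.8,[-5,0,-10],0],
    [0.8,[-10,0,-14],0],
    [0.8,[-14,0,-14],0],
    [0.8,[-14,0,-14],0],
  ],
)

```text
t: 21.1
eef_pos: [495.2, -166.4, 250.1]
tool_rot: [0.731, 0.683, 0.001, 0.001]
contact_force: [0.3, -0.4, -0.3]
finger_gap: 0.8
grip_force: 0.0
```

Run:
```python
from geo import *
where()
from plant import manip
a=manip.read_camera("top")["img"][165:280,250:400,::-1]; b=manip.read_camera("scene")["img"][160:260,260:400,::-1]
f=lambda i,k:cv2.resize(i,None,fx=k,fy=k,interpolation=cv2.INTER_CUBIC)
o=np.zeros((575,800,3),np.uint8); A=f(a,4); o[:460,:600]=A[:, :600]; B=f(b,1.4); o[:140,604:800]=B[:140,:196]
cv2.imwrite("pics/t6.png",o)
```

```text
stand xy [  -0.6 -209. ] z 250.1 yaw 1.567 F [ 0.3 -0.4 -0.3] t 21.1 0.8003975469436576
```

View pics/t6.png

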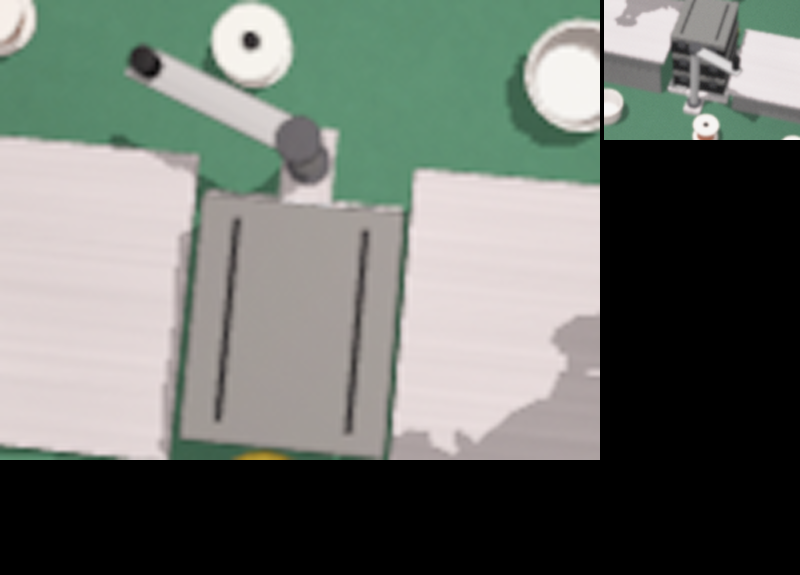

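Run:
```python
from geo import *
c=pickle.load(open("top.pkl","rb"))
L=lambda u,v,z:w2s(S,unproj(c,(250+(u+.5)/4-.5,165+(v+.5)/4-.5),z))
q=np.array([L(*a,144.5) for a in[(237,220),(364,232),(348,432),(219,420)]]); print(q.round(1).tolist(),q.mean(0))
k=L(146,58,186); print("knob",k,np.arctan2(k[1],90-k[0]),np.hypot(k[1],90-k[0]))
go(*k,235,np.pi-1.94); go(*k,165,np.pi-1.94)
```

```text
[[48.5, 27.6], [48.5, -35.6], [-49.2, -36.5], [-49.6, 26.8]] [-0.44806362 -4.43657277]
knob [119.81518544  74.77562369] 1.9502062547409351 80.50055391949138
cm [28.13 12.11  1.4 ] turn 0.368
cm [28.11 12.11  8.4 ] turn 0.368
```

Run:
```python
from geo import *
go(0,-85,109,np.pi/2); go(0,-63,109,np.pi/2)
```

```text
cm [12.11  0.15 13.97] turn -0.001
cm [14.31  0.14 13.98] turn -0.001
```

Call:
jog_arm(
  deltas=[
    [0.8,[5,0.1,0],0],
    [0.8,[8,0.1,5],0],
    [0.8,[11,0.1,10],0],
    [0.8,[11,0.1,14],0],
    [0.8,[11,0.1,14],0],
    [0.8,[12.5,0.1,14],0],
    [0.8,[13.2,0.1,14],0],
    [0.8,[13.6,0.1,14],0],
    [0.8,[13.8,0.1,14],0],
    [0.8,[14.0,0.1,14],0],
    [0.8,[14.0,0.1,14],0],
    [0.8,[14.0,0.1,14],0],
  ],
)

```text
t: 22.7
eef_pos: [504.5, -24.4, 108.7]
tool_rot: [0.729, 0.684, -0.0, -0.0]
contact_force: [-0.4, -0.2, -0.3]
finger_gap: 0.801
grip_force: 0.0
```

Run:
```python
from geo import *
where()
```

```text
stand xy [ -0.5 -66.7] z 108.7 yaw 1.571 F [-0.4 -0.2 -0.3] t 22.7 0.8010774153233424
```

No contact yet. I'll advance in small steps and watch the force for contact.

Call:
jog_arm(
  deltas=[
    [0.8,[0.1,0,0],0],
    [0.8,[0.2,0,0],0],
    [0.8,[0.3,0,0],0],
    [0.8,[0.3,0,0],0],
  ],
)

```text
t: 23.2
eef_pos: [504.7, -21.8, 108.8]
tool_rot: [0.729, 0.684, -0.0, 0.0]
contact_force: [0.2, -2.6, -0.6]
finger_gap: 0.798
grip_force: 1.6
```

Call:
jog_arm(
  deltas=[
    [0.8,[0.1,0,0],0],
    [0.8,[0.2,0,0],0],
    [0.8,[0.2,0,0],0],
  ],
)

```text
t: 23.58
eef_pos: [504.8, -19.3, 108.7]
tool_rot: [0.729, 0.684, -0.0, 0.0]
contact_force: [-0.2, -2.6, 0.1]
finger_gap: 0.799
grip_force: 1.8
```

Run:
```python
from geo import *
where()
```

```text
stand xy [ -0.4 -61.6] z 108.7 yaw 1.571 F [-0.2 -2.6  0.1] t 23.575 0.7987904284005166
```

Call:
jog_arm(
  deltas=[
    [0.8,[-1,0,0],0],
    [0.8,[-3,0,0],0],
    [0.8,[-3,0,-5],0],
    [0.8,[-5,0,-10],0],
    [0.8,[-10,0,-14],0],
    [0.8,[-14.5,0,-14],0],
    [0.8,[-14.5,0,-14],0],
  ],
)

```text
t: 24.45
eef_pos: [496.0, -166.5, 249.9]
tool_rot: [0.731, 0.683, 0.001, 0.001]
contact_force: [-1.0, 0.1, -0.1]
finger_gap: 0.8
grip_force: 0.0
```

Run:
```python
from geo import *
from plant import manip
c=manip.read_camera("top"); g=cv2.cvtColor(c["img"],cv2.COLOR_RGB2GRAY).astype(float)
cv2.imwrite("pics/t7.png",c["img"][:,:,::-1])
def proj(p,z):
    a,b=np.cos(S[2]),np.sin(S[2]); w=np.array([S[0]+a*p[0]-b*p[1],S[1]+b*p[0]+a*p[1],z])
    return cv2.projectPoints(w[None],c["rvec"],c["tvec"],c["mtx"],None)[0].ravel()
for s in(1,-1):
    r=[]
    for x in range(-40,41,10):
        ys=np.arange(s*32-10,s*32+10,.25); uv=np.float32([proj((x,y),144.5) for y in ys])
        v=cv2.remap(g.astype(np.float32),uv[:,0].copy(),uv[:,1].copy(),cv2.INTER_LINEAR).ravel(); w=np.clip(np.median(v)-15-v,0,None); r.append((ys*w).sum()/w.sum())
    print(np.round(r,1),np.mean(r))
k=(119.8,74.8); where(); go(*k,235,np.pi-1.95); go(*k,165,np.pi-1.95)
```

```text
[30.2 30.1 30.2 30.1 30.3 30.2 30.3 30.3 30.5] 30.249780506891756
[-33.9 -33.8 -33.9 -33.8 -33.7 -33.8 -33.6 -33.7 -33.6] -33.75309083638776
stand xy [  -0.4 -207.3] z 249.0 yaw 1.568 F [-0.7 -0.2  0.7] t 24.5 0.8012238407140951
cm [28.24 11.95  1.44] turn 0.377
cm [28.23 11.94  8.44] turn 0.377
```

Call:
jog_arm(
  deltas=[
    [0.6,[5,2,0],0],
    [0.6,[11,5,0],0.1],
    [0.6,[17,8,0],0.2],
    [0.6,[23,11,0],0.3],
    [0.6,[28.2,11.9,0],0.38],
    [0.6,[28.2,11.9,0],0.38],
    [0.6,[28.2,11.9,0],0.38],
    [0.6,[28.2,11.9,4],0.38],
    [0.6,[28.2,11.9,7],0.38],
    [0.6,[28.2,11.9,8.3],0.38],
    [0.6,[28.2,11.9,8.3],0.38],
    [0.25,[28.2,11.9,8.3],0.38],
    [0.25,[28.2,11.9,8.3],0.38],
    [0.25,[28.2,11.9,8.3],0.38],
    [0.25,[28.2,11.9,8.3],0.38],
  ],
  squeeze=20,
)

```text
t: 26.38
eef_pos: [632.6, 110.0, 166.3]
tool_rot: [0.845, 0.534, 0.0, 0.0]
contact_force: [-0.1, 0.5, -0.3]
finger_gap: 0.251
grip_force: 0.0
```

Run:
```python
from geo import *
where(); o,R=now(); p0=w2s(S,o["eef_pos"][:2])
d=p0-[90,0]; t0=np.arctan2(d[1],-d[0]); print(t0,np.hypot(*d))
cur=np.arctan2(R[1,0],R[0,0])-S[2]
for t in np.linspace(t0,-0.04,21)[1:]:
    p=np.array([90-82*np.cos(t),82*np.sin(t)])-p0; a=cur
    print([round((np.cos(a)*p[0]+np.sin(a)*p[1])/10,1),round((np.sin(a)*p[0]-np.cos(a)*p[1])/10,1)],round(-((np.pi-t)-cur),2))
```

```text
stand xy [118.8  75.7] z 166.3 yaw 1.191 F [-0.1  0.5 -0.3] t 26.375 0.25097846511202104
1.9339344541725612 80.9746205202736
[np.float64(0.0), np.float64(-0.8)] -0.11
[np.float64(-0.1), np.float64(-1.6)] -0.21
[np.float64(-0.3), np.float64(-2.4)] -0.31
[np.float64(-0.6), np.float64(-3.1)] -0.41
[np.float64(-0.9), np.float64(-3.9)] -0.51
[np.float64(-1.4), np.float64(-4.6)] -0.61
[np.float64(-1.9), np.float64(-5.2)] -0.71
[np.float64(-2.4), np.float64(-5.8)] -0.81
[np.float64(-3.0), np.float64(-6.3)] -0.9
[np.float64(-3.7), np.float64(-6.8)] -1.0
[np.float64(-4.4), np.float64(-7.2)] -1.1
[np.float64(-5.1), np.float64(-7.5)] -1.2
[np.float64(-5.9), np.float64(-7.8)] -1.3
[np.float64(-6.7), np.float64(-7.9)] -1.4
[np.float64(-7.5), np.float64(-8.0)] -1.5
[np.float64(-8.3), np.float64(-8.1)] -1.6
[np.float64(-9.1), np.float64(-8.0)] -1.69
[np.float64(-9.9), np.float64(-7.9)] -1.79
[np.float64(-10.7), np.float64(-7.7)] -1.89
[np.float64(-11.4), np.float64(-7.4)] -1.99
```

Call:
jog_arm(
  deltas=[
    [0.25,[0,-0.8,0],-0.11],
    [0.25,[-0.1,-1.6,0],-0.21],
    [0.25,[-0.3,-2.4,0],-0.31],
    [0.25,[-0.6,-3.1,0],-0.41],
    [0.25,[-0.9,-3.9,0],-0.51],
    [0.25,[-1.4,-4.6,0],-0.61],
    [0.25,[-1.9,-5.2,0],-0.71],
    [0.25,[-2.4,-5.8,0],-0.81],
    [0.25,[-3.0,-6.3,0],-0.9],
    [0.25,[-3.7,-6.8,0],-1.0],
    [0.25,[-4.4,-7.2,0],-1.1],
    [0.25,[-5.1,-7.5,0],-1.2],
    [0.25,[-5.9,-7.8,0],-1.3],
    [0.25,[-6.7,-7.9,0],-1.4],
    [0.25,[-7.5,-8.0,0],-1.5],
    [0.25,[-8.3,-8.1,0],-1.6],
    [0.25,[-9.1,-8.0,0],-1.69],
    [0.25,[-9.9,-7.9,0],-1.79],
    [0.25,[-10.7,-7.7,0],-1.89],
    [0.25,[-11.4,-7.4,0],-1.97],
  ],
)

```text
t: 28.88
eef_pos: [516.6, 38.7, 166.0]
tool_rot: [0.021, 1.0, 0.0, 0.0]
contact_force: [0.5, 0.5, 0.8]
finger_gap: 0.253
grip_force: 0.3
```

Call:
jog_arm(
  deltas=[
    [0.25,[0,0,0],0],
    [0.25,[0,0,0],0],
    [0.6,[0,0,0],0],
    [0.6,[0,0,0],0],
    [0.6,[0,0,0],0],
    [0.6,[0,0,-4],0],
    [0.6,[0,0,-8],0],
    [0.6,[0,-6,-10],0],
    [0.6,[0,-12,-10],0],
    [0.6,[0,-18,-10],0],
    [0.6,[0,-24,-10],0],
    [0.6,[0,-24,-10],0],
  ],
)

```text
t: 30.38
eef_pos: [505.4, -205.1, 265.9]
tool_rot: [0.025, 1.0, -0.001, 0.0]
contact_force: [0.1, 1.2, -0.5]
finger_gap: 0.601
grip_force: 0.0
```

Run:
```python
from geo import *
from plant import manip
where(); c=manip.read_camera("top"); im=c["img"]; cv2.imwrite("pics/t8.png",im[:,:,::-1])
g=cv2.cvtColor(im,cv2.COLOR_RGB2GRAY)
# latch arm bright & knob dark near the column: darkest compact blob within predicted arc
best=[]
for t in np.arange(-0.4,2.2,0.02):
    x,y=90-82*np.cos(t),82*np.sin(t); a,b=np.cos(S[2]),np.sin(S[2])
    w=np.array([[S[0]+a*x-b*y,S[1]+b*x+a*y,186.]]); u,v=cv2.projectPoints(w,c["rvec"],c["tvec"],c["mtx"],None)[0].ravel()
    best.append((cv2.getRectSubPix(g,(5,5),(float(u),float(v))).mean().round(0),t.round(2),round(u),round(v)))
print(sorted(best)[:6])
```

```text
stand xy [  12.1 -246.9] z 265.9 yaw 3.155 F [ 0.1  1.2 -0.5] t 30.375 0.6006992552939596
[(np.float64(57.0), np.float64(-0.02), 321, 242), (np.float64(57.0), np.float64(0.0), 320, 242), (np.float64(65.0), np.float64(0.02), 319, 242), (np.float64(68.0), np.float64(-0.04), 322, 242), (np.float64(78.0), np.float64(0.04), 318, 242), (np.float64(89.0), np.float64(-0.06), 322, 242)]
```

```bash
python3 -c "
from plant import manip
print(manip.hand_in())"
```

```text
the job is handed in; nothing more can be done
None
```

I stacked both cases on the stand's case, turned the latch to about 0 rad and handed the job in at about 30 s. By camera, the middle case sat within about 1 mm of the bottom one before the top case went on (not re-measured since), the top case measured within about 1 mm of that position, and no verdict came back.

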